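# Set up a camshaft for a run-out check on V-blocks

## Robot

A 6-joint arm with a two-finger parallel gripper is mounted at the origin on a cart in front of the work surface, level with it; the furniture and walls round the work are solid. World frame = base frame: x ahead of the robot, y to its left, z up, the work surface at z = 0. Lengths are in m, angles in rad, forces in N, time in s.
With the tool pointing down it reaches from about 0.225 to 0.725 m from the base axis. Payload 3.1 kg.
Tool frame: the origin (TCP) lies at the very end of the fingers, on their centre line; the grasp point (between the pads) lies 19 mm behind it; z points along the fingers, y is the line along which they close (so a half turn about z gives the same grasp; the last joint's range is limited). The gripper opens to 85 mm and grips with 20 to 120 N. Pads are 22 mm wide; open, the fingers measure 114 mm over their backs; the gripper's body (76 mm by 85 mm) begins 54 mm behind the grasp point. The pads swing forward as they close: fully open they stand 13 mm farther back than shut.
Start: joints at [-1.345, 0.048, 0.099, 1.622, 0, 1.443], TCP at [0.182, -0.492, 0.231] pointing down, gripper open.
Joint ranges: [-2.91, 2.91], [-0.99, 1.94], [-1.21, 1.42], [-2.12, 2.29], [-1.49, 1.47], [-3.14, 3.14]. Speed limits (rad/s): [2.79, 2.79, 3.14, 3.14, 3.14, 3.14].

## Interface

Orientations are given as a 3x3 rotation matrix whose columns are the frame's x, y, z axes.
In Python, from station import r, optics gives the robot as it stands.
- The arm moves only by the tool servo_tool, never from a script. Its argument "deltas" is a list of rows, each a list of 7 numbers: the opening, from 0 (shut) to 1 (fully open), then the shift along the tool's x, y, z in cm, then the turn, a rotation vector about the tool's x, y, z in rad. In form: [[fingers, x, y, z, wx, wy, wz], ...]. A call has exactly 8 rows; each row is the pose to reach, as a shift and turn from the pose commanded when the call began, along the tool's axes at that moment; what a row does not reach only later rows make up. A row lasts 1/8 s, in which the tool goes at most 62.5 mm and 10.7 degrees, less where a joint would pass 70% of its speed; a pose out of reach is approached as far as the arm can. A call with a gripper value outside its range is refused whole. The fingers move at their own pace and stop on an object; the grip force is fixed at half the most. Time passes only in rows, so rows that repeat a pose let the fingers close, or fill a call up. It gives the time, the measured TCP pose, the force, the opening and the grip force at its end, in the units of the state.
- r.state(): the state, without advancing time (a new reading comes with each control period).
- optics.grab_frame(name): name is "side" or "top"; returns a dict with "image" (480x640x3 uint8, red, green, blue), "camera_matrix" (3x3 intrinsics, pixels), "dist" ([k1, k2, p1, p2, k3] as OpenCV has them; the pictures are not rectified), "world_from_camera" (4x4, takes a point from camera to world coordinates). Camera axes: x right, y up, looking along -z (the intrinsics and any distortion apply to the point x, -y, -z); pixel columns grow to the right and rows downward; lengths in m; the calibration is good to about 2 mm. A picture is of the moment at which its call begins. There is no depth.
- r.sign_off(): hands the job in; it is judged then, once.
The state is a dict: "time": time; "q": joint angles; "qd": joint speeds; "effort": joint torques, N m; "ee_pos": TCP position; "orientation": TCP orientation; "wrist_force": force on the tool from outside, world axes, zero at the start; "moment": the same for the moment, N m; "finger_gap": finger opening in m; "grip_force": force on a finger pad.
Only numpy, scipy, OpenCV 4.12 (cv2) and the standard library are available. Lean on these libraries where they do the work, as an engineer would, in place of code of your own. Each camera call takes 0.05 s, during which the arm holds its last target. There are 200 camera calls.

## Task

Set the camshaft up for a run-out check on the surface plate: first stand the two matched V-blocks, Vs upward, on the near half of the plate, one on the left and one on the right, in line, and then lay the camshaft in both Vs on the middles of its two end journals, with its threaded nose to the left. Finally stand the dial gauge behind it, on the far half of the plate, so that its stylus rests on the middle journal and is pushed in part of the way. Leave the small odd V-block where it stands, and let go of everything.

Things in the scene. Friction and masses are not known exactly. Their poses are not given: they have to be found in the camera images.
- plate: Cast-iron surface plate, fixed: grey slab 170 mm deep (x), 250 wide (y), 30 high, bright ground top. Origin: centre of its underside on the bench; x points away from the robot (near half x < 0, far half x > 0), y to the robot's left, z up; top at z = 0.030. Behind it on the left stands a cabinet, 178 mm high, one drawer open; before it on the left a vice, 104 high: carry things over or round them.
- vblock_a: Steel V-block, one of the matched pair (a and b are interchangeable): 28 mm along the V (x), 50 wide (y), 45 high, 0.3 kg. Origin: centre of underside; x along the V groove, z up. 90-degree V open at the top, 36 wide, 18 deep, root 27 above the underside; solid below, a clamp groove 3 deep in each flank. Grip low across its 28 mm, or across 50.
- vblock_b: Steel V-block, one of the matched pair (a and b are interchangeable): 28 mm along the V (x), 50 wide (y), 45 high, 0.3 kg. Origin: centre of underside; x along the V groove, z up. 90-degree V open at the top, 36 wide, 18 deep, root 27 above the underside; solid below, a clamp groove 3 deep in each flank. Grip low across its 28 mm, or across 50.
- vblock_odd: The odd V-block, clearly smaller than the pair: 28 mm along the V (x), 36 wide (y), 30 high. Origin: centre of underside. Stands in the same row as the other two; not needed, stays where it is.
- camshaft: Steel camshaft, 232 mm, 0.5 kg, lying. Origin: on its axis, mid-length of the middle journal, where it balances; x toward the threaded nose (13 mm thick, to x=0.127); other end a blunt stub (to -0.105). Journals 24 mm in diameter, lobes no higher: middle x=-0.012..0.012, ends 0.055..0.095 and -0.095..-0.055; hexagon x=0.040..0.049. Seated, its axis is 44 mm above the plate top. May roll.
- gauge: Dial gauge on a grey stand, 0.6 kg. Origin: underside, below the post; z up. Base x=-0.026..0.035, y=-0.025..0.025, 50 mm high. Square post 14 x 14 mm (flats to x and y) on the z axis, to 155 mm, bare above 110: grip it there from above, it balances there. An arm at 96 mm carries the dial (42 mm in diameter, top at 117 mm, white face to -x); the stylus points down below it at x=-0.075, y=0.
- stylus (a point): Centre of the underside of the gauge's stylus tip (flat disc 10 mm in diameter), at x=-0.075, y=0 in the gauge's frame, 51 mm above the gauge's underside when free. The top of a seated journal is 56 mm above the plate top.
- plunger (a joint): Travel of the gauge's spring-loaded stylus, m: 0 fully out, 0.010 fully pushed in; spring 0.6 N at 0, 1.6 N at 0.010. On a journal of the properly seated camshaft it reads about 0.005.
Not all that is in view belongs to the job. What is shaped like the vblock_a but orange or pink is not meant.

How it is judged:
On the way, in this order (a step that is already met when the one before it is completed fails the run):
1. both matched V-blocks stand upright and at rest on the plate (z of vblock_a in the frame of plate between 0.027 and 0.034 m and angle between each of vblock_a, vblock_b's own z axis and vertical below 0.05 rad and x of vblock_a in the frame of plate between -0.09 and 0.09 m and y of vblock_a in the frame of plate between -0.13 and 0.13 m and linear speed of each of vblock_a, vblock_b below 0.02 m/s and angular speed of each of vblock_a, vblock_b below 0.15 rad/s and z of vblock_b in the frame of plate between 0.027 and 0.034 m and x of vblock_b in the frame of plate between -0.09 and 0.09 m and y of vblock_b in the frame of plate between -0.13 and 0.13 m), for 0.2 s.
2. the camshaft lies at rest in both Vs on its end journals, threaded nose to the left (z of vblock_a in the frame of plate between 0.027 and 0.034 m and angle between each of vblock_a, vblock_b's own z axis and vertical below 0.05 rad and x of vblock_a in the frame of plate between -0.09 and 0.09 m and y of vblock_a in the frame of plate between -0.13 and 0.13 m and z of vblock_b in the frame of plate between 0.027 and 0.034 m and x of vblock_b in the frame of plate between -0.09 and 0.09 m and y of vblock_b in the frame of plate between -0.13 and 0.13 m and z of camshaft in the frame of plate between 0.071 and 0.0765 m and angle between camshaft's own x axis and vertical between 1.535 and 1.606 rad and angle between the x axis of each of vblock_a, vblock_b and the x axis of camshaft, either way round below 0.15 rad and x of camshaft in the frame of plate below 0 m and ((y of vblock_a in the frame of plate above 0 m and y of vblock_b in the frame of plate below 0 m and x of vblock_a in the frame of camshaft between 0.065 and 0.085 m and x of vblock_b in the frame of camshaft between -0.085 and -0.065 m) or (y of vblock_b in the frame of plate above 0 m and y of vblock_a in the frame of plate below 0 m and x of vblock_b in the frame of camshaft between 0.065 and 0.085 m and x of vblock_a in the frame of camshaft between -0.085 and -0.065 m)) and linear speed of camshaft below 0.02 m/s and angular speed of camshaft below 0.15 rad/s), for 0.2 s.
At the end, for the whole second after the job is handed in: V-blocks and gauge upright on the plate; camshaft level in both Vs (3 mm) on the near half, nose left, blocks within 10 mm of the end journals' middles and 0.15 rad of its line; gauge on the far half, stylus within 10 mm of the middle journal's middle, pushed in 1.5 to 9.5 mm; all at rest (all of step 2 and z of gauge in the frame of plate between 0.027 and 0.034 m and angle between gauge's own z axis and vertical below 0.05 rad and x of gauge in the frame of plate between -0.09 and 0.09 m and y of gauge in the frame of plate between -0.13 and 0.13 m and x of gauge in the frame of plate above 0 m and value of joint plunger between 0.0015 and 0.0095 m and x of stylus in the frame of camshaft between -0.01 and 0.01 m and distance between stylus and camshaft below 0.018 m and linear speed of each of vblock_a, vblock_b, gauge below 0.02 m/s and angular speed of each of vblock_a, vblock_b, gauge below 0.15 rad/s); the robot touches nothing.
It fails at once if the odd V-block is moved more than 25 mm (distance of vblock_odd from where it was at the start of the episode above 0.025 m).
It also fails if it takes over 112 s, if anything falls off the work surface, if the arm or the gripper's body presses on something with over 40 N, if the wrist force passes 120 N, or if a joint passes its speed limit or range.

## Working session

There is one attempt and no reset: what is moved stays moved. The work goes in short steps, Python scripts to look and compute and a tool call to move; the robot and the scene stay as the last step left them, time stands still between calls to the robot, and variables do not carry over. Pictures are saved under pics/ and viewed, at most 14 in all, crops included, and the job is handed in when it is done.

Besides the shell and the picture viewer there is one more tool, called after "Emit:" in YAML: its name, and indented under it one key for each argument. servo_tool: Moves the arm, as the interface text tells. Its arguments: {"type":"object","properties":{"deltas":{"type":"array"}},"required":["deltas"]}

```bash
ls; mkdir -p pics
cat > h.py <<'E'
import numpy as np, cv2
from station import r, optics
def grab(n,save=None):
    f=optics.grab_frame(n)
    if save: cv2.imwrite(save,f["image"][:,:,::-1])
    return f
def ray(f,uv):
    uv=np.array(uv,float).reshape(-1,1,2)
    n=cv2.undistortPoints(uv,np.array(f["camera_matrix"]),np.array(f["dist"]))[:,0]
    d=np.c_[n[:,0],-n[:,1],-np.ones(len(n))]
    T=np.array(f["world_from_camera"]);return T[:3,3],d@T[:3,:3].T
def onz(f,uv,z):
    o,d=ray(f,uv);return o+d*((z-o[2])/d[:,2])[:,None]
def tri(f1,uv1,f2,uv2):
    o1,d1=ray(f1,uv1);o2,d2=ray(f2,uv2);out=[]
    for a,b in zip(d1,d2):
        a=a/np.linalg.norm(a);b=b/np.linalg.norm(b)
        t=np.linalg.lstsq(np.c_[a,-b],o2-o1,rcond=None)[0]
        p,q=o1+a*t[0],o2+b*t[1];out.append(np.r_[(p+q)/2,np.linalg.norm(p-q)])
    return np.array(out)
def proj(f,P):
    T=np.linalg.inv(np.array(f["world_from_camera"]));c=np.atleast_2d(P)@T[:3,:3].T+T[:3,3]
    c=c*[1,-1,-1]
    return cv2.projectPoints(c,np.zeros(3),np.zeros(3),np.array(f["camera_matrix"]),np.array(f["dist"]))[0][:,0]
E
python3 - <<'E'
from h import *
np.set_printoptions(precision=3,suppress=True)
for n in("top","side"):
    f=grab(n,f"pics/{n}0.png");print(n,f["camera_matrix"],f["dist"],f["world_from_camera"])
s=r.state();print(s["ee_pos"],s["orientation"],s["time"])
E
```

```text
pics
top [[464.33    0.    319.454]
 [  0.    464.33  240.734]
 [  0.      0.      1.   ]] [0.041 0.    0.    0.    0.   ] [[-0.048  0.974 -0.219  0.332]
 [-0.999 -0.048  0.009 -0.012]
 [-0.002  0.22   0.976  1.163]
 [ 0.     0.     0.     1.   ]]
side [[552.535   0.    320.681]
 [  0.    552.535 241.324]
 [  0.      0.      1.   ]] [0.009 0.    0.    0.    0.   ] [[ 0.982  0.174 -0.076  0.471]
 [-0.19   0.869 -0.456 -0.578]
 [-0.013  0.462  0.887  1.128]
 [ 0.     0.     0.     1.   ]]
[ 0.182 -0.492  0.23 ] [[ 0.938  0.346 -0.001]
 [ 0.346 -0.938  0.002]
 [ 0.    -0.002 -1.   ]] 0.1
```

View pics/top0.png

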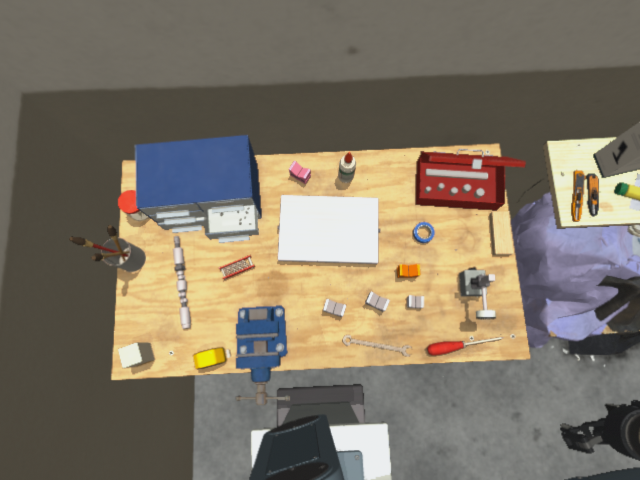

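View pics/side0.png

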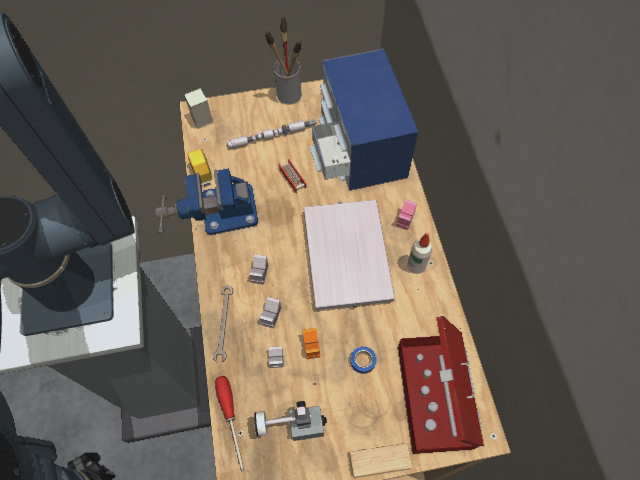

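Top view: matched V-blocks at (334,308) and (377,301). The odd one, smaller, is at (416,302). Lookalikes are orange (409,270) and pink (300,172). The camshaft runs from (178,238) to (185,327) and the gauge is near (477,290). Side view: blocks (259,268) and (270,312), odd (276,356), orange (311,342), camshaft (230,142)–(316,122), gauge (300,420). Choice: the two larger steel-coloured blocks. A close crop will check this.

Run:
```python
import cv2,numpy as np
t=cv2.imread('pics/top0.png');s=cv2.imread('pics/side0.png')
def c(i,x0,y0,w,h,k): return cv2.resize(i[y0:y0+h,x0:x0+w],None,fx=k,fy=k,interpolation=cv2.INTER_CUBIC)
a=c(t,310,280,130,50,6)   #780x300
b=c(s,240,250,130,50,6)
b=c(s,235,250,60,120,5) #300x600
cv2.imwrite('pics/c1.png',a[:, :])
o=np.zeros((600,800,3),np.uint8)
o[:250,:650]=c(t,310,285,130,50,5); 
o[250:600,:250]=c(s,238,250,50,70,5); o[250:500,250:450]=c(s,250,330,40,50,5)
o[250:590,460:790]=c(t,450,262,55,62,5.5)[:340,:330]*1 if False else cv2.resize(t[260:328,445:511],(330,340),interpolation=cv2.INTER_CUBIC)
cv2.imwrite('pics/c1.png',o)
o=np.zeros((600,800,3),np.uint8)
o[:600,:300]=c(t,155,225,50,110,6)[:600,:300] if False else cv2.resize(t[230:335,155:207],(300,600),interpolation=cv2.INTER_CUBIC)
o[:300,300:800]=cv2.resize(s[105:165,225:325],(500,300),interpolation=cv2.INTER_CUBIC)
o[300:600,300:800]=cv2.resize(s[390:450,240:340],(500,300),interpolation=cv2.INTER_CUBIC)
cv2.imwrite('pics/c2.png',o)
```

```text
(no output)
```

View pics/c1.png

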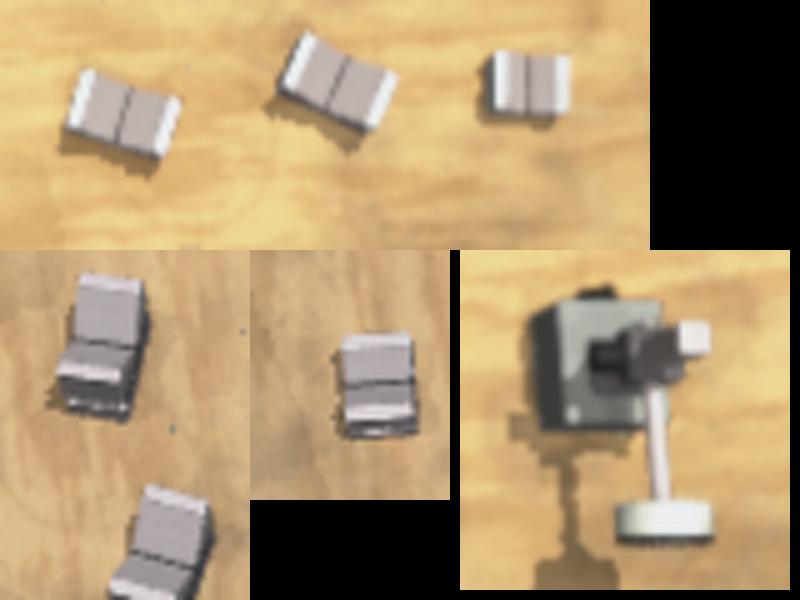

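View pics/c2.png

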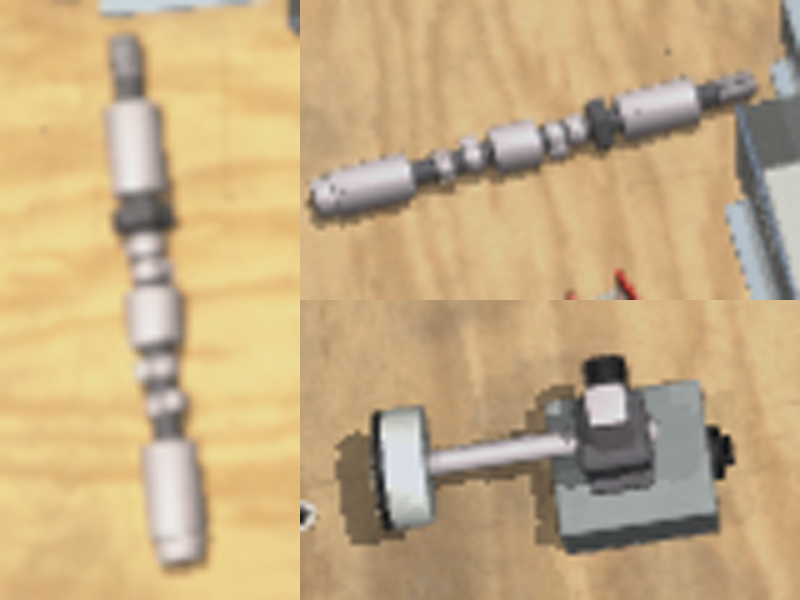

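The crops confirm it: two larger steel blocks on the left and centre, and the smaller odd one at (416,302). The camshaft nose (thin end) points away from the robot at top px (177,236), and the gauge dial points toward the robot.

```bash
cat > m.py <<'E'
from h import *
np.set_printoptions(precision=4,suppress=True)
f,g=grab("top"),grab("side")
P=lambda l,x0,y0,kx,ky,ox,oy:[( (a-x0)/kx+ox,(b-y0)/ky+oy) for a,b in l]
tb=lambda l:P(l,0,0,5,5,310,285); sb=lambda l:P(l,0,250,5,5,238,250)
for n,a,b in(("b1",[(88,68),(180,97),(162,158),(66,127)],[(147,283),(80,273)]),("b2",[(305,32),(397,72),(373,131),(281,88)],[(209,496),(147,486)])):
    top=onz(f,tb(a),.045);print(n,"onz",top[:,:2].tolist(),"c",top.mean(0),"yaw strips",[np.degrees(np.arctan2(*(top[i]-top[j])[1::-1])) for i,j in((0,3),(1,2))])
    print("tri +x+y, -x+y",tri(f,[tb(a)[0],tb(a)[3]],g,sb(b)))
tc=P([(125,35),(134,148),(155,318),(172,490),(182,563)],0,0,300/52,600/105,155,230)
sc=P([(755,83),(658,108),(516,144),(372,185),(312,200)],300,0,5,5,225,105)
print("cam tri\n",tri(f,tc,g,sc)); c=onz(f,tc,.012);print(c,np.degrees(np.arctan2(c[0,1]-c[4,1],c[0,0]-c[4,0])),np.linalg.norm(c[0]-c[4]))
tg=P([(694,338)],460,250,5,5,445,260);sg=P([(605,404)],300,300,5,5,240,390)
print("post",tri(f,tg,g,sg),onz(f,tg,.155))
td=P([(616,505),(713,505)],460,250,5,5,445,260)
# base top corners, z .05: 
bt=P([(557,302),(660,302),(545,428)],460,250,5,5,445,260);print("base",onz(f,bt,.05))
bs=P([(697,382),(717,528),(570,541)],300,300,5,5,240,390);print("base side",onz(g,bs,.05))
for n,F,z in(("top",f,.03),("side",g,.03)):
    h=cv2.cvtColor(F["image"],cv2.COLOR_RGB2HSV);m=((h[:,:,1]<35)&(h[:,:,2]>170)).astype(np.uint8)
    cs=[c for c in cv2.findContours(m,0,2)[0] if 3000<cv2.contourArea(c)<20000]
    for c in cs:
        q=cv2.approxPolyDP(cv2.convexHull(c),8,True)[:,0]
        if len(q)==4: print(n,q.tolist(),"\n",onz(F,q,z),onz(F,q,z).mean(0))
E
python3 m.py
```

```text
b1 onz [[0.4407228129939921, -0.03412843227552286], [0.42480920554958723, -0.07736742105699213], [0.39647238324271583, -0.06704800851637406], [0.41323963403387065, -0.02217769022809684]] c [ 0.4188 -0.0502  0.045 ] yaw strips [np.float64(-23.501254867060112), np.float64(-20.010091836993848)]
tri +x+y, -x+y [[ 0.4419 -0.0339  0.0434  0.0021]
 [ 0.4141 -0.0221  0.0412  0.0012]]
b2 onz [[0.4529603705204677, -0.13933770116202016], [0.43176716632364565, -0.18189894988183825], [0.4044049777790898, -0.1681783992175106], [0.4267800719260012, -0.125900748167521]] c [ 0.429  -0.1538  0.045 ] yaw strips [np.float64(-27.169014459622044), np.float64(-26.631109651000923)]
tri +x+y, -x+y [[ 0.4534 -0.139   0.0469  0.0013]
 [ 0.4281 -0.1263  0.0392  0.0017]]
cam tri
 [[0.621  0.3399 0.0115 0.    ]
 [0.5698 0.3355 0.0096 0.0004]
 [0.4942 0.3243 0.0128 0.001 ]
 [0.4197 0.3167 0.0086 0.0004]
 [0.3888 0.3113 0.0112 0.0001]]
[[0.6209 0.3397 0.012 ]
 [0.5695 0.3349 0.012 ]
 [0.4939 0.3244 0.012 ]
 [0.4197 0.3158 0.012 ]
 [0.3888 0.3111 0.012 ]] 7.039076049925593 0.23389853880063538
post [[ 0.4593 -0.3914  0.1526  0.0004]] [[ 0.4588 -0.3905  0.155 ]]
base [[ 0.4924 -0.367   0.05  ]
 [ 0.4901 -0.4161  0.05  ]
 [ 0.4324 -0.3541  0.05  ]]
base side [[ 0.4941 -0.3704  0.05  ]
 [ 0.4914 -0.4238  0.05  ]
 [ 0.437  -0.4178  0.05  ]]
top [[281, 196], [377, 198], [377, 262], [278, 259]] 
 [[ 0.7091  0.0709  0.03  ]
 [ 0.6917 -0.1736  0.03  ]
 [ 0.5264 -0.1612  0.03  ]
 [ 0.5459  0.0833  0.03  ]] [ 0.6183 -0.0452  0.03  ]
side [[375, 200], [393, 298], [316, 306], [304, 208]] 
 [[ 0.7101  0.069   0.03  ]
 [ 0.6903 -0.1762  0.03  ]
 [ 0.5265 -0.1621  0.03  ]
 [ 0.5441  0.0804  0.03  ]] [ 0.6177 -0.0472  0.03  ]
```

```bash
cat > p.py <<'E'
import sys,json
from h import *
from scipy.spatial.transform import Rotation as R
def plan(*w):
    s=r.state();p=np.array(s["ee_pos"]);A=np.array(s["orientation"])
    print("t%.2f"%s["time"],p.round(4),"psi %.1f"%np.degrees(np.arctan2(A[1,0],A[0,0])),"gap %.4f"%s["finger_gap"])
    for x,y,z,psi in w:
        D=R.from_euler("z",psi,degrees=True).as_matrix()@np.diag([1,-1,-1])
        print((A.T@(np.array([x,y,z])-p)*100).round(2),R.from_matrix(A.T@D).as_rotvec().round(3))
if __name__=="__main__": plan(*json.loads(sys.argv[1]))
E
python3 p.py '[[0.4188,-0.0502,0.2,69.5],[0.4188,-0.0502,0.06,69.5]]'
```

```text
t0.20 [ 0.1818 -0.4921  0.2305] psi 20.3 gap 0.0848
[ 37.54 -33.24   3.11] [-0.001 -0.001 -0.859]
[ 37.54 -33.22  17.11] [-0.001 -0.001 -0.859]
```

Emit:
servo_tool:
  deltas:
    - [1, 5, -4.4, 1, 0, 0, -0.11]
    - [1, 10, -9, 3, 0, 0, -0.25]
    - [1, 15, -13.3, 3.1, 0, 0, -0.4]
    - [1, 20, -17.7, 3.1, 0, 0, -0.55]
    - [1, 25, -22.1, 3.1, 0, 0, -0.7]
    - [1, 30, -26.6, 3.1, 0, 0, -0.859]
    - [1, 35, -31, 3.1, 0, 0, -0.859]
    - [1, 37.5, -33.2, 3.1, 0, 0, -0.859]

```text
time: 1.2
ee_pos: [0.4174, -0.0528, 0.2004]
orientation: [[0.35, 0.937, 0.001], [0.937, -0.35, -0.001], [-0.0, 0.001, -1.0]]
wrist_force: [1.4, 0.1, 0.4]
finger_gap: 0.0852
grip_force: 0.0
```

```bash
python3 p.py '[[0.4188,-0.0502,0.2,69.5],[0.4188,-0.0502,0.06,69.5],[0.4188,-0.0502,0.004,69.5]]'
```

```text
t1.20 [ 0.4174 -0.0528  0.2004] psi 69.5 gap 0.0852
[0.29 0.04 0.04] [ 0.001  0.    -0.   ]
[ 0.29  0.03 14.04] [ 0.001  0.    -0.   ]
[ 0.29  0.02 19.64] [ 0.001  0.    -0.   ]
```

Emit:
servo_tool:
  deltas:
    - [1, 0, 0, 5, 0, 0, 0]
    - [1, 0, 0, 10, 0, 0, 0]
    - [1, 0, 0, 14, 0, 0, 0]
    - [1, 0, 0, 17, 0, 0, 0]
    - [1, 0, 0, 19, 0, 0, 0]
    - [1, 0, 0, 19.6, 0, 0, 0]
    - [1, 0, 0, 19.6, 0, 0, 0]
    - [0, 0, 0, 19.6, 0, 0, 0]

```text
time: 2.2
ee_pos: [0.4178, -0.055, 0.0055]
orientation: [[0.35, 0.937, 0.002], [0.937, -0.35, -0.001], [0.0, 0.002, -1.0]]
wrist_force: [-0.8, 0.9, 0.2]
finger_gap: 0.0695
grip_force: 0.0
```

Emit:
servo_tool:
  deltas:
    - [0, 0, 0, 0, 0, 0, 0]
    - [0, 0, 0, 0, 0, 0, 0]
    - [0, 0, 0, 0, 0, 0, 0]
    - [0, 0, 0, 0, 0, 0, 0]
    - [0, 0, 0, 0, 0, 0, 0]
    - [0, 0, 0, 0, 0, 0, 0]
    - [0, 0, 0, 0, 0, 0, 0]
    - [0, 0, 0, 0, 0, 0, 0]

```text
time: 3.2
ee_pos: [0.4179, -0.0551, 0.0053]
orientation: [[0.35, 0.937, 0.002], [0.937, -0.35, -0.001], [0.0, 0.003, -1.0]]
wrist_force: [1.6, -2.1, 5.6]
finger_gap: 0.0269
grip_force: 60.0
```

```bash
python3 -c "
from h import *
grab('side','pics/s1.png');i=cv2.imread('pics/s1.png')[220:340,200:360];cv2.imwrite('pics/s1c.png',cv2.resize(i,None,fx=5,fy=5,interpolation=2))"
python3 p.py '[[0.4188,-0.0502,0.15,69.5],[0.5858,0.0317,0.15,175.7],[0.5858,0.0317,0.036,175.7]]'
```

```text
t3.25 [ 0.4179 -0.0551  0.0053] psi 69.5 gap 0.0270
[  0.49  -0.05 -14.47] [ 0.002 -0.    -0.   ]
[ 14.02  12.72 -14.44] [ 0.002  0.002 -1.854]
[14.02 12.69 -3.04] [ 0.002  0.002 -1.854]
```

View pics/s1c.png

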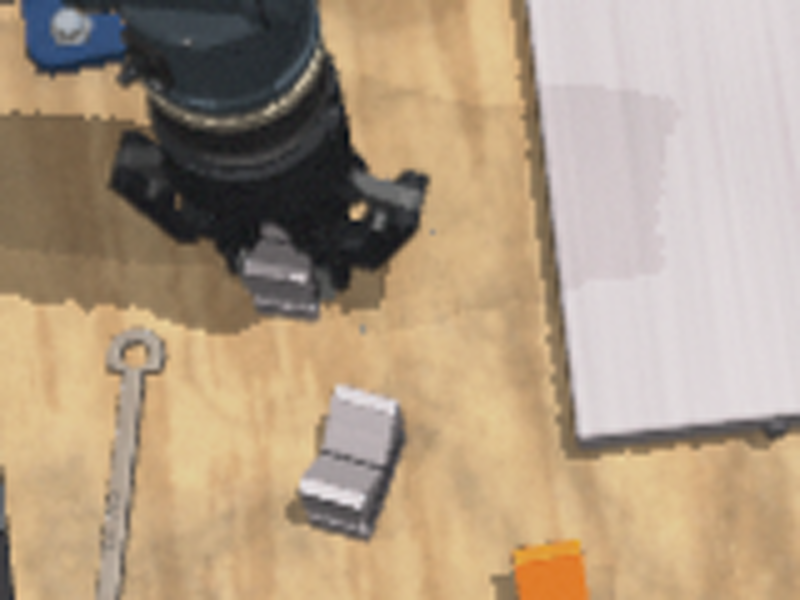

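Emit:
servo_tool:
  deltas:
    - [0, 0, 0, -5, 0, 0, 0]
    - [0, 0, 0, -10, 0, 0, 0]
    - [0, 2, 2, -14, 0, 0, -0.15]
    - [0, 5, 4.6, -14, 0, 0, -0.33]
    - [0, 8, 7.5, -14, 0, 0, -0.51]
    - [0, 11, 10.2, -14, 0, 0, -0.69]
    - [0, 13.5, 12.5, -14, 0, 0, -0.87]
    - [0, 14.2, 13.2, -14, 0, 0, -1.05]

```text
time: 4.25
ee_pos: [0.5895, 0.0334, 0.1409]
orientation: [[-0.644, 0.765, -0.006], [0.765, 0.644, 0.001], [0.004, -0.004, -1.0]]
wrist_force: [-0.3, 0.5, -3.3]
finger_gap: 0.0271
grip_force: 60.5
```

Emit:
servo_tool:
  deltas:
    - [0, 0, 0, 0, 0, 0, -0.18]
    - [0, 0, 0, 0, 0, 0, -0.36]
    - [0, 0, 0, 0, 0, 0, -0.54]
    - [0, 0, 0, 0, 0, 0, -0.72]
    - [0, 0, 0, 2, 0, 0, -0.804]
    - [0, 0, 0, 4, 0, 0, -0.804]
    - [0, 0, 0, 4, 0, 0, -0.804]
    - [0, 0, 0, 4, 0, 0, -0.804]

```text
time: 5.25
ee_pos: [0.5893, 0.0321, 0.1035]
orientation: [[-0.997, 0.075, -0.002], [0.075, 0.997, 0.0], [0.002, 0.0, -1.0]]
wrist_force: [0.6, 0.3, -2.8]
finger_gap: 0.0271
grip_force: 60.4
```

```bash
python3 p.py '[[0.5907,0.0313,0.036,175.7]]'
```

```text
t5.25 [0.5893 0.0321 0.1035] psi 175.7 gap 0.0271
[-0.16 -0.07  6.75] [ 0.    -0.002  0.   ]
```

Emit:
servo_tool:
  deltas:
    - [0, -0.2, 0, 2, 0, 0, 0]
    - [0, -0.2, 0, 4, 0, 0, 0]
    - [0, -0.2, 0, 5.5, 0, 0, 0]
    - [0, -0.2, 0, 6.3, 0, 0, 0]
    - [0, -0.2, 0, 6.6, 0, 0, 0]
    - [0, -0.2, 0, 6.7, 0, 0, 0]
    - [0, -0.2, 0, 6.7, 0, 0, 0]
    - [0, -0.2, 0, 6.7, 0, 0, 0]

```text
time: 6.25
ee_pos: [0.5925, 0.0319, 0.0379]
orientation: [[-0.997, 0.075, 0.001], [0.075, 0.997, -0.0], [-0.001, 0.0, -1.0]]
wrist_force: [0.2, -0.3, -2.5]
finger_gap: 0.0272
grip_force: 60.4
```

Emit:
servo_tool:
  deltas:
    - [0, 0.1, 0, 0.1, 0, 0, 0]
    - [0, 0.1, 0, 0.15, 0, 0, 0]
    - [0, 0.1, 0, 0.2, 0, 0, 0]
    - [0, 0.1, 0, 0.2, 0, 0, 0]
    - [0, 0.1, 0, 0.2, 0, 0, 0]
    - [0, 0.1, 0, 0.2, 0, 0, 0]
    - [0, 0.1, 0, 0.2, 0, 0, 0]
    - [0, 0.1, 0, 0.2, 0, 0, 0]

```text
time: 7.25
ee_pos: [0.5911, 0.032, 0.0354]
orientation: [[-0.997, 0.075, 0.0], [0.075, 0.997, -0.0], [-0.0, -0.0, -1.0]]
wrist_force: [0.3, -0.2, -1.9]
finger_gap: 0.0272
grip_force: 60.6
```

Nearly touching, so I release and rise.

Emit:
servo_tool:
  deltas:
    - [0, 0, 0, 0.05, 0, 0, 0]
    - [0, 0, 0, 0.05, 0, 0, 0]
    - [0.7, 0, 0, 0.05, 0, 0, 0]
    - [0.7, 0, 0, 0.05, 0, 0, 0]
    - [0.7, 0, 0, 0.05, 0, 0, 0]
    - [0.7, 0, 0, 0.05, 0, 0, 0]
    - [0.7, 0, 0, -4, 0, 0, 0]
    - [1, 0, 0, -10, 0, 0, 0]

```text
time: 8.25
ee_pos: [0.5889, 0.0321, 0.1333]
orientation: [[-0.997, 0.075, -0.006], [0.075, 0.997, 0.0], [0.006, -0.0, -1.0]]
wrist_force: [2.1, 0.4, -0.1]
finger_gap: 0.0757
grip_force: 0.0
```

```bash
python3 p.py '[[0.429,-0.1538,0.13,63.3],[0.429,-0.1538,0.004,63.3]]'
```

```text
t8.25 [0.5889 0.0321 0.1333] psi 175.7 gap 0.0757
[ 14.56 -19.73   0.42] [-0.006 -0.004  1.962]
[ 14.48 -19.73  13.02] [-0.006 -0.004  1.962]
```

Emit:
servo_tool:
  deltas:
    - [1, 2, -2.7, 0, 0, 0, 0.18]
    - [1, 4, -5.4, 0, 0, 0, 0.36]
    - [1, 6, -8, 0, 0, 0, 0.54]
    - [1, 8, -11, 0, 0, 0, 0.72]
    - [1, 10, -13.5, 0, 0, 0, 0.9]
    - [1, 12, -16.3, 0, 0, 0, 1.08]
    - [1, 14, -19, 0, 0, 0, 1.26]
    - [1, 14.5, -19.7, 0, 0, 0, 1.44]

```text
time: 9.25
ee_pos: [0.4307, -0.1549, 0.1354]
orientation: [[-0.048, 0.999, 0.0], [0.999, 0.048, -0.0], [-0.0, 0.0, -1.0]]
wrist_force: [0.1, 0.5, 0.6]
finger_gap: 0.0857
grip_force: 0.0
```

Emit:
servo_tool:
  deltas:
    - [1, 0, 0, 0, 0, 0, 0.18]
    - [1, 0, 0, 0, 0, 0, 0.36]
    - [1, 0, 0, 0, 0, 0, 0.522]
    - [1, 0, 0, 1, 0, 0, 0.522]
    - [1, 0, 0, 2, 0, 0, 0.522]
    - [1, 0, 0, 2, 0, 0, 0.522]
    - [1, 0, 0, 2, 0, 0, 0.522]
    - [1, 0, 0, 2, 0, 0, 0.522]

```text
time: 10.25
ee_pos: [0.432, -0.1538, 0.1156]
orientation: [[0.449, 0.894, 0.001], [0.894, -0.449, -0.0], [0.0, 0.001, -1.0]]
wrist_force: [-0.3, -1.0, 0.4]
finger_gap: 0.0856
grip_force: 0.0
```

```bash
python3 p.py '[[0.429,-0.1538,0.004,63.3]]'
```

```text
t10.25 [ 0.432  -0.1538  0.1156] psi 63.3 gap 0.0856
[-0.14 -0.27 11.16] [ 0.001 -0.     0.   ]
```

Emit:
servo_tool:
  deltas:
    - [1, 0, -0.3, 3, 0, 0, 0]
    - [1, 0, -0.3, 6, 0, 0, 0]
    - [1, 0, -0.3, 9, 0, 0, 0]
    - [1, 0, -0.3, 10.6, 0, 0, 0]
    - [1, 0, -0.3, 11.1, 0, 0, 0]
    - [1, 0, -0.3, 11.1, 0, 0, 0]
    - [1, 0, -0.3, 11.1, 0, 0, 0]
    - [0, 0, -0.3, 11.1, 0, 0, 0]

```text
time: 11.25
ee_pos: [0.43, -0.1527, 0.0054]
orientation: [[0.449, 0.893, 0.002], [0.893, -0.449, -0.001], [-0.0, 0.002, -1.0]]
wrist_force: [-0.5, 0.2, -0.3]
finger_gap: 0.0697
grip_force: 0.0
```

Emit:
servo_tool:
  deltas:
    - [0, 0, 0, 0, 0, 0, 0]
    - [0, 0, 0, 0, 0, 0, 0]
    - [0, 0, 0, 0, 0, 0, 0]
    - [0, 0, 0, 0, 0, 0, 0]
    - [0, 0, 0, 0, 0, 0, 0]
    - [0, 0, 0, 0, 0, 0, 0]
    - [0, 0, 0, 0, 0, 0, 0]
    - [0, 0, 0, 0, 0, 0, 0]

```text
time: 12.25
ee_pos: [0.4301, -0.1528, 0.0051]
orientation: [[0.449, 0.893, 0.002], [0.893, -0.449, -0.001], [0.0, 0.002, -1.0]]
wrist_force: [2.7, -0.6, 4.2]
finger_gap: 0.0267
grip_force: 60.0
```

```bash
python3 p.py '[[0.429,-0.1538,0.004,63.3],[0.5745,-0.118,0.14,175.7]]'
```

```text
t12.25 [ 0.4301 -0.1528  0.0051] psi 63.3 gap 0.0267
[-0.14 -0.05  0.11] [ 0.002 -0.     0.   ]
[  9.59  11.37 -13.47] [ 0.002  0.002 -1.962]
```

Emit:
servo_tool:
  deltas:
    - [0, 0, 0, -5, 0, 0, 0]
    - [0, 0, 0, -10, 0, 0, 0]
    - [0, 1.5, 2, -13.5, 0, 0, -0.18]
    - [0, 3, 4, -13.5, 0, 0, -0.36]
    - [0, 5, 6, -13.5, 0, 0, -0.54]
    - [0, 7, 8, -13.5, 0, 0, -0.72]
    - [0, 8.5, 10, -13.5, 0, 0, -0.9]
    - [0, 9.5, 11.2, -13.5, 0, 0, -1.08]

```text
time: 13.25
ee_pos: [0.5696, -0.1165, 0.1353]
orientation: [[-0.581, 0.814, -0.009], [0.814, 0.581, 0.002], [0.007, -0.006, -1.0]]
wrist_force: [-0.7, -0.7, -2.6]
finger_gap: 0.0272
grip_force: 60.3
```

Emit:
servo_tool:
  deltas:
    - [0, 0, 0, 0, 0, 0, -0.18]
    - [0, 0, 0, 0, 0, 0, -0.36]
    - [0, 0, 0, 0, 0, 0, -0.54]
    - [0, 0, 0, 0, 0, 0, -0.72]
    - [0, 0, 0, 2, 0, 0, -0.882]
    - [0, 0, 0, 4, 0, 0, -0.882]
    - [0, 0, 0, 4, 0, 0, -0.882]
    - [0, 0, 0, 4, 0, 0, -0.882]

```text
time: 14.25
ee_pos: [0.5705, -0.1174, 0.0981]
orientation: [[-0.997, 0.075, -0.004], [0.075, 0.997, 0.001], [0.004, 0.001, -1.0]]
wrist_force: [-0.2, -0.3, -1.7]
finger_gap: 0.0269
grip_force: 60.2
```

```bash
python3 p.py '[[0.5731,-0.1179,0.0355,175.7]]'
```

```text
t14.25 [ 0.5705 -0.1174  0.0981] psi 175.7 gap 0.0269
[-0.29 -0.04  6.26] [ 0.001 -0.004  0.   ]
```

Emit:
servo_tool:
  deltas:
    - [0, -0.15, 0, 2, 0, 0, 0]
    - [0, -0.15, 0, 4, 0, 0, 0]
    - [0, -0.15, 0, 5.3, 0, 0, 0]
    - [0, -0.15, 0, 5.9, 0, 0, 0]
    - [0, -0.15, 0, 6.1, 0, 0, 0]
    - [0, -0.15, 0, 6.2, 0, 0, 0]
    - [0, -0.15, 0, 6.3, 0, 0, 0]
    - [0, -0.15, 0, 6.3, 0, 0, 0]

```text
time: 15.25
ee_pos: [0.5736, -0.1179, 0.0367]
orientation: [[-0.997, 0.075, 0.001], [0.075, 0.997, -0.0], [-0.001, -0.0, -1.0]]
wrist_force: [0.2, -0.7, -3.6]
finger_gap: 0.0269
grip_force: 60.3
```

Emit:
servo_tool:
  deltas:
    - [0, 0, 0, 0.1, 0, 0, 0]
    - [0, 0, 0, 0.15, 0, 0, 0]
    - [0, 0, 0, 0.2, 0, 0, 0]
    - [0, 0, 0, 0.2, 0, 0, 0]
    - [0.7, 0, 0, 0.2, 0, 0, 0]
    - [0.7, 0, 0, 0.2, 0, 0, 0]
    - [0.7, 0, 0, 0.2, 0, 0, 0]
    - [0.7, 0, 0, 0.2, 0, 0, 0]

```text
time: 16.25
ee_pos: [0.5734, -0.1179, 0.0343]
orientation: [[-0.997, 0.075, 0.0], [0.075, 0.997, -0.0], [-0.0, -0.0, -1.0]]
wrist_force: [0.4, 0.4, 0.5]
finger_gap: 0.0598
grip_force: 0.0
```

```bash
python3 p.py '[[0.494,0.3245,0.26,187]]'
```

```text
t16.25 [ 0.5734 -0.1179  0.0343] psi 175.7 gap 0.0598
[ 11.22  43.52 -22.57] [-0.     0.    -0.197]
```

Emit:
servo_tool:
  deltas:
    - [0.7, 0, 0, -6, 0, 0, 0]
    - [1, 0, 0, -12, 0, 0, 0]
    - [1, 1, 4, -17, 0, 0, -0.05]
    - [1, 2.5, 10, -21, 0, 0, -0.1]
    - [1, 4, 16, -22.6, 0, 0, -0.15]
    - [1, 5.5, 22, -22.6, 0, 0, -0.197]
    - [1, 7, 28, -22.6, 0, 0, -0.197]
    - [1, 8.5, 34, -22.6, 0, 0, -0.197]

```text
time: 17.25
ee_pos: [0.5156, 0.218, 0.2607]
orientation: [[-0.993, -0.122, 0.001], [-0.122, 0.993, 0.0], [-0.001, 0.0, -1.0]]
wrist_force: [1.0, -0.0, 0.2]
finger_gap: 0.0851
grip_force: 0.0
```

Emit:
servo_tool:
  deltas:
    - [1, 1.4, 4.9, 0, 0, 0, 0]
    - [1, 2.6, 9.6, 0, 0, 0, 0]
    - [1, 2.6, 9.6, 2, 0, 0, 0]
    - [1, 2.6, 9.6, 6, 0, 0, 0]
    - [1, 2.6, 9.6, 10, 0, 0, 0]
    - [1, 2.6, 9.6, 13, 0, 0, 0]
    - [1, 2.6, 9.6, 15, 0, 0, 0]
    - [1, 2.6, 9.6, 15, 0, 0, 0]

```text
time: 18.25
ee_pos: [0.4768, 0.3074, 0.1079]
orientation: [[-0.993, -0.122, -0.004], [-0.122, 0.993, -0.002], [0.005, -0.002, -1.0]]
wrist_force: [-0.4, -0.6, -0.1]
finger_gap: 0.0854
grip_force: 0.0
```

```bash
python3 p.py '[[0.494,0.3245,0.004,187]]'
python3 - <<'E'
from h import *
grab('side','pics/s2.png');grab('top','pics/t2.png')
s=cv2.imread('pics/s2.png');t=cv2.imread('pics/t2.png')
o=np.zeros((600,800,3),np.uint8)
o[:320,:480]=cv2.resize(t[190:270,270:390],None,fx=4,fy=4,interpolation=2)
o[:480,480:800]=cv2.resize(s[190:310,310:390],None,fx=4,fy=4,interpolation=2)
o[320:600,:480]=cv2.resize(s[80:220,130:370],None,fx=2,fy=2,interpolation=2)
cv2.imwrite('pics/c3.png',o)
E
```

```text
t18.25 [0.4768 0.3074 0.1079] psi -173.0 gap 0.0854
[-1.96  1.5  10.38] [-0.002 -0.005  0.   ]
```

View pics/c3.png

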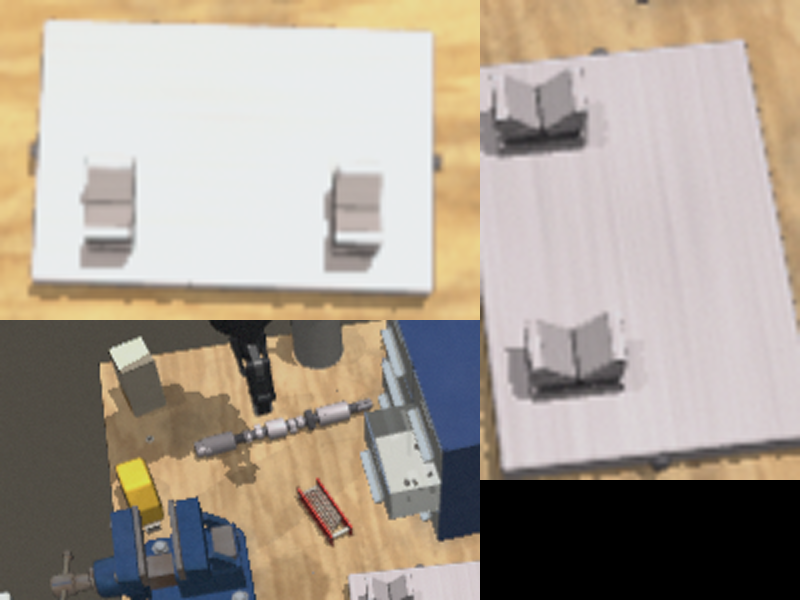

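Emit:
servo_tool:
  deltas:
    - [1, -1, 0.8, 0, 0, 0, 0]
    - [1, -2, 1.5, 0, 0, 0, 0]
    - [1, -2, 1.5, 2, 0, 0, 0]
    - [1, -2, 1.5, 4, 0, 0, 0]
    - [1, -2, 1.5, 5, 0, 0, 0]
    - [1, -2, 1.5, 5, 0, 0, 0]
    - [1, -2, 1.5, 5, 0, 0, 0]
    - [1, -2, 1.5, 5, 0, 0, 0]

```text
time: 19.35
ee_pos: [0.4972, 0.326, 0.0615]
orientation: [[-0.993, -0.122, 0.002], [-0.122, 0.993, 0.001], [-0.002, 0.001, -1.0]]
wrist_force: [-0.7, -0.6, 0.6]
finger_gap: 0.0852
grip_force: 0.0
```

```bash
python3 p.py '[[0.494,0.3245,0.003,187]]'
python3 - <<'E'
from h import *
f=grab('top');g=grab('side')
a=[(270+x/4,190+y/4) for x,y in((108,202),(358,206))];b=[(310+(x-480)/4,190+y/4) for x,y in((542,110),(575,352))]
print(onz(f,a,.057).round(4));
# block top outer corners, z .075: left block (far edge L,R), right
q=[(270+x/4,190+y/4) for x,y in((86,162),(134,162),(84,240),(131,240),(334,168),(382,172),(333,244),(380,244))]
print(onz(f,q,.075).round(4))
E
```

```text
t19.35 [0.4972 0.326  0.0615] psi -173.0 gap 0.0852
[ 0.35 -0.11  5.85] [0.001 0.002 0.   ]
[[ 0.5844  0.0334  0.057 ]
 [ 0.5745 -0.1189  0.057 ]]
[[ 0.6057  0.045   0.075 ]
 [ 0.6043  0.016   0.075 ]
 [ 0.5577  0.0479  0.075 ]
 [ 0.5563  0.0198  0.075 ]
 [ 0.5946 -0.1043  0.075 ]
 [ 0.5908 -0.133   0.075 ]
 [ 0.548  -0.1007  0.075 ]
 [ 0.5467 -0.1287  0.075 ]]
```

Emit:
servo_tool:
  deltas:
    - [1, 0.3, -0.1, 2, 0, 0, 0]
    - [1, 0.3, -0.1, 4, 0, 0, 0]
    - [1, 0.3, -0.1, 5, 0, 0, 0]
    - [1, 0.3, -0.1, 5.6, 0, 0, 0]
    - [1, 0.3, -0.1, 5.8, 0, 0, 0]
    - [1, 0.3, -0.1, 5.8, 0, 0, 0]
    - [1, 0.3, -0.1, 5.8, 0, 0, 0]
    - [1, 0.3, -0.1, 5.8, 0, 0, 0]

```text
time: 20.45
ee_pos: [0.4939, 0.3244, 0.0028]
orientation: [[-0.993, -0.122, 0.001], [-0.122, 0.993, 0.0], [-0.001, 0.0, -1.0]]
wrist_force: [-0.5, 0.0, -0.7]
finger_gap: 0.0854
grip_force: 0.0
```

```bash
python3 p.py '[[0.494,0.3245,0.003,187]]'
```

```text
t20.45 [0.4939 0.3244 0.0028] psi -173.0 gap 0.0854
[-0.01  0.01 -0.02] [0.    0.001 0.   ]
```

Exactly on position, so I close.

Emit:
servo_tool:
  deltas:
    - [0, 0, 0, 0, 0, 0, 0]
    - [0, 0, 0, 0, 0, 0, 0]
    - [0, 0, 0, 0, 0, 0, 0]
    - [0, 0, 0, 0, 0, 0, 0]
    - [0, 0, 0, 0, 0, 0, 0]
    - [0, 0, 0, 0, 0, 0, 0]
    - [0, 0, 0, 0, 0, 0, 0]
    - [0, 0, 0, 0, 0, 0, 0]

```text
time: 21.45
ee_pos: [0.4937, 0.3245, 0.0026]
orientation: [[-0.993, -0.122, 0.0], [-0.122, 0.993, 0.001], [-0.0, 0.001, -1.0]]
wrist_force: [-0.6, 0.4, 2.7]
finger_gap: 0.0216
grip_force: 59.1
```

Emit:
servo_tool:
  deltas:
    - [0, 0, 0, 0, 0, 0, 0]
    - [0, 0, 0, -1, 0, 0, 0]
    - [0, 0, 0, -2, 0, 0, 0]
    - [0, 0, 0, -4, 0, 0, 0]
    - [0, 0, 0, -6, 0, 0, 0]
    - [0, 0, 0, -8, 0, 0, 0]
    - [0, 0, 0, -10, 0, 0, 0]
    - [0, 0, 0, -10, 0, 0, 0]

```text
time: 22.45
ee_pos: [0.4951, 0.3247, 0.1045]
orientation: [[-0.993, -0.122, 0.004], [-0.122, 0.993, 0.002], [-0.004, 0.001, -1.0]]
wrist_force: [0.9, 1.1, -4.6]
finger_gap: 0.0217
grip_force: 59.0
```

```bash
python3 p.py '[[0.494,0.3245,0.28,187],[0.58,-0.043,0.28,269],[0.58,-0.043,0.1,269]]';  python3 - <<'E'
from h import *
grab('side','pics/s3.png');grab('top','pics/t3.png')
s=cv2.imread('pics/s3.png');t=cv2.imread('pics/t3.png')
o=np.zeros((600,800,3),np.uint8)
o[:480,:320]=cv2.resize(t[215:335,140:220],None,fx=4,fy=4,interpolation=2)
o[:480,320:800]=cv2.resize(s[60:180,210:330],None,fx=4,fy=4,interpolation=2)
cv2.imwrite('pics/c4.png',o)
E
```

```text
t22.45 [0.4951 0.3247 0.1045] psi -173.0 gap 0.0217
[ 4.000e-02  1.000e-02 -1.755e+01] [ 0.001  0.004 -0.   ]
[ -4.03 -37.51 -17.58] [-0.002  0.004 -1.431]
[ -3.95 -37.53   0.42] [-0.002  0.004 -1.431]
```

View pics/c4.png

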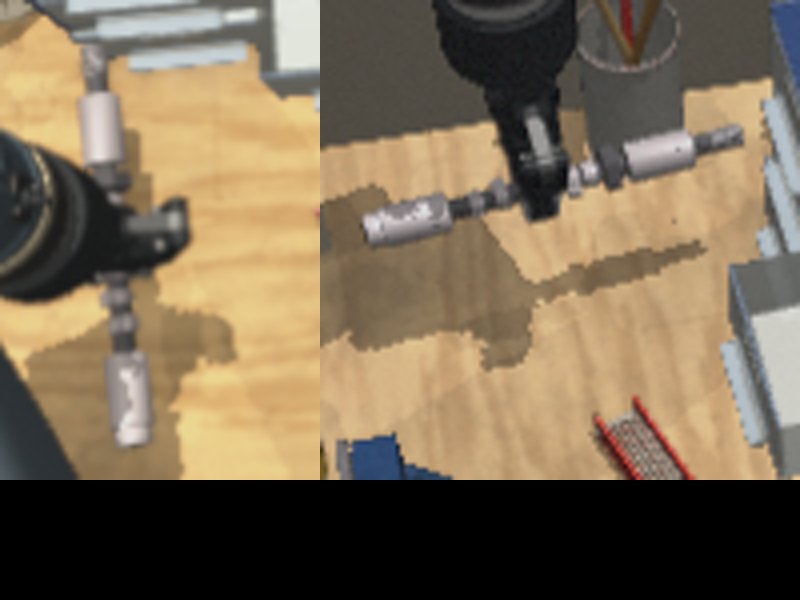

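Run:
```python
from h import *
f=grab('top');g=grab('side');np.set_printoptions(precision=4,suppress=True)
t=tri(f,[(165,247.5),(172,314.5),(163.75,227),(173,325.75)],g,[(295,98.75),(232,115),(315.5,93.25),(222,120)]);print(t)
for i,j in((0,1),(2,3)):
    d=t[i]-t[j];print(np.degrees(np.arctan2(d[1],d[0])),np.degrees(np.arctan2(d[2],np.hypot(*d[:2]))),(t[i]+t[j])/2)
```

```text
[[0.5707 0.3355 0.1121 0.001 ]
 [0.4166 0.3157 0.1127 0.0008]
 [0.6202 0.3389 0.1153 0.0038]
 [0.3917 0.3164 0.1004 0.001 ]]
7.330307875898077 -0.25326347262889426 [0.4936 0.3256 0.1124 0.0009]
5.618281891818198 3.7054637761716824 [0.5059 0.3277 0.1079 0.0024]
```

Emit:
servo_tool:
  deltas:
    - [0, 0, 0, -3, 0, 0, 0]
    - [0, 0, 0, -7, 0, 0, 0]
    - [0, 0, 0, -11, 0, 0, 0]
    - [0, 0, 0, -14, 0, 0, 0]
    - [0, 0, 0, -16.5, 0, 0, 0]
    - [0, 0, 0, -17.5, 0, 0, 0]
    - [0, 0, -1, -17.5, 0, 0, 0]
    - [0, 0, -3, -17.5, 0, 0, 0]

```text
time: 23.65
ee_pos: [0.4967, 0.2934, 0.2751]
orientation: [[-0.992, -0.123, -0.003], [-0.123, 0.992, -0.002], [0.003, -0.001, -1.0]]
wrist_force: [0.4, -0.5, -4.9]
finger_gap: 0.0217
grip_force: 59.4
```

Emit:
servo_tool:
  deltas:
    - [0, 0, -4, 0, 0, 0, -0.05]
    - [0, -1, -8, 0, 0, 0, -0.2]
    - [0, -1.5, -13, 0, 0, 0, -0.38]
    - [0, -2, -18, 0, 0, 0, -0.56]
    - [0, -2.5, -23, 0, 0, 0, -0.74]
    - [0, -3, -28, 0, 0, 0, -0.92]
    - [0, -3.5, -32, 0, 0, 0, -1.1]
    - [0, -4, -34.5, 0, 0, 0, -1.25]

```text
time: 24.65
ee_pos: [0.5778, -0.0468, 0.2754]
orientation: [[-0.196, -0.981, -0.003], [-0.981, 0.196, -0.001], [0.001, 0.003, -1.0]]
wrist_force: [0.7, 0.4, -4.8]
finger_gap: 0.0217
grip_force: 59.4
```

Emit:
servo_tool:
  deltas:
    - [0, 0, 0, 1, 0, 0, -0.1]
    - [0, 0, 0, 3, 0, 0, -0.181]
    - [0, 0, 0, 6, 0, 0, -0.181]
    - [0, 0, 0, 9, 0, 0, -0.181]
    - [0, 0, 0, 12, 0, 0, -0.181]
    - [0, 0, 0, 14, 0, 0, -0.181]
    - [0, 0, 0, 14, 0, 0, -0.181]
    - [0, 0, 0, 14, 0, 0, -0.181]

```text
time: 25.65
ee_pos: [0.5786, -0.0439, 0.1375]
orientation: [[-0.018, -1.0, -0.0], [-1.0, 0.018, -0.0], [0.0, 0.0, -1.0]]
wrist_force: [0.5, 0.7, -4.7]
finger_gap: 0.0219
grip_force: 59.5
```

```bash
python3 p.py '[[0.58,-0.043,0.0646,266]]';  python3 - <<'E'
from h import *
grab('side','pics/s4.png');grab('top','pics/t4.png')
s=cv2.imread('pics/s4.png');t=cv2.imread('pics/t4.png')
o=np.zeros((600,800,3),np.uint8)
o[:320,:480]=cv2.resize(t[190:270,265:385],None,fx=4,fy=4,interpolation=2)
o[:600,480:800]=cv2.resize(s[170:320,300:380],None,fx=4,fy=4,interpolation=2)
cv2.imwrite('pics/c5.png',o)
E
```

```text
t25.65 [ 0.5786 -0.0439  0.1375] psi -91.1 gap 0.0219
[-0.09 -0.13  7.29] [ 0.    -0.     0.051]
```

View pics/c5.png

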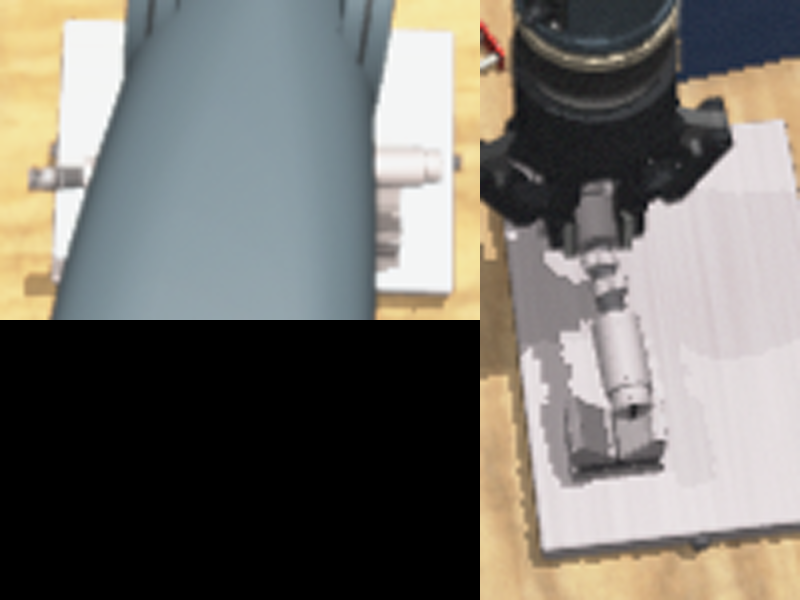

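Run:
```python
from h import *
f=grab('top');p=onz(f,[(272.5,234.8),(375,231.25)],.147);print(p.round(4));d=p[0]-p[1];print(np.degrees(np.arctan2(d[1],d[0])),np.linalg.norm(d), (p[1]+d/np.linalg.norm(d)*.105).round(4))
```

```text
[[ 0.5797  0.0843  0.147 ]
 [ 0.5767 -0.1466  0.147 ]]
89.24474268047507 0.2308324198096305 [ 0.578  -0.0416  0.147 ]
```

Emit:
servo_tool:
  deltas:
    - [0, -0.1, -0.1, 1, 0, 0, 0.05]
    - [0, -0.1, -0.1, 2.5, 0, 0, 0.05]
    - [0, -0.1, -0.1, 4, 0, 0, 0.05]
    - [0, -0.1, -0.1, 4.7, 0, 0, 0.05]
    - [0, -0.1, -0.1, 5, 0, 0, 0.05]
    - [0, -0.1, -0.1, 5, 0, 0, 0.05]
    - [0, -0.1, -0.1, 5, 0, 0, 0.05]
    - [0, -0.1, -0.1, 5, 0, 0, 0.05]

```text
time: 26.8
ee_pos: [0.5805, -0.0423, 0.088]
orientation: [[-0.067, -0.998, 0.001], [-0.998, 0.067, -0.0], [0.0, -0.001, -1.0]]
wrist_force: [0.6, 0.2, -4.5]
finger_gap: 0.0221
grip_force: 59.6
```

```bash
python3 p.py '[[0.58,-0.043,0.0646,266]]'
```

```text
t26.80 [ 0.5805 -0.0423  0.088 ] psi -93.9 gap 0.0221
[0.08 0.05 2.34] [-0.001 -0.     0.002]
```

Emit:
servo_tool:
  deltas:
    - [0, 0.15, 0.05, 0.5, 0, 0, 0]
    - [0, 0.15, 0.05, 1, 0, 0, 0]
    - [0, 0.15, 0.05, 1.4, 0, 0, 0]
    - [0, 0.15, 0.05, 1.7, 0, 0, 0]
    - [0, 0.15, 0.05, 1.9, 0, 0, 0]
    - [0, 0.15, 0.05, 2.1, 0, 0, 0]
    - [0, 0.15, 0.05, 2.2, 0, 0, 0]
    - [0, 0.15, 0.05, 2.2, 0, 0, 0]

```text
time: 27.8
ee_pos: [0.5796, -0.0436, 0.0654]
orientation: [[-0.067, -0.998, 0.0], [-0.998, 0.067, 0.0], [-0.0, -0.0, -1.0]]
wrist_force: [-0.6, -0.2, -4.6]
finger_gap: 0.0222
grip_force: 59.6
```

Emit:
servo_tool:
  deltas:
    - [0, 0, 0, 0.05, 0, 0, 0]
    - [0, 0, 0, 0.1, 0, 0, 0]
    - [0, 0, 0, 0.1, 0, 0, 0]
    - [0, 0, 0, 0.15, 0, 0, 0]
    - [0, 0, 0, 0.15, 0, 0, 0]
    - [0, 0, 0, 0.15, 0, 0, 0]
    - [0, 0, 0, 0.15, 0, 0, 0]
    - [0, 0, 0, 0.15, 0, 0, 0]

```text
time: 28.8
ee_pos: [0.58, -0.0437, 0.0646]
orientation: [[-0.068, -0.998, 0.001], [-0.998, 0.068, -0.0], [-0.0, -0.001, -1.0]]
wrist_force: [-1.2, 0.5, 3.6]
finger_gap: 0.0218
grip_force: 60.3
```

Emit:
servo_tool:
  deltas:
    - [0.5, 0, 0, 0, 0, 0, 0]
    - [0.5, 0, 0, 0, 0, 0, 0]
    - [0.7, 0, 0, 0, 0, 0, 0]
    - [0.7, 0, 0, 0, 0, 0, 0]
    - [0.7, 0, 0, -1, 0, 0, 0]
    - [0.7, 0, 0, -4, 0, 0, 0]
    - [0.7, 0, 0, -8, 0, 0, 0]
    - [0.7, 0, 0, -13, 0, 0, 0]

```text
time: 29.8
ee_pos: [0.5788, -0.0435, 0.1947]
orientation: [[-0.067, -0.998, -0.001], [-0.998, 0.067, 0.0], [-0.0, 0.001, -1.0]]
wrist_force: [0.8, -0.5, -0.7]
finger_gap: 0.0597
grip_force: 0.0
```

```bash
python3 p.py '[[0.58,-0.0437,0.25,175],[0.459,-0.391,0.25,175],[0.459,-0.391,0.12,175]]'
```

```text
t29.80 [ 0.5788 -0.0435  0.1947] psi -93.9 gap 0.0597
[ 0.01 -0.12 -5.53] [ 1.000e-03 -1.000e-03  1.591e+00]
[35.48  9.61 -5.52] [ 1.000e-03 -1.000e-03  1.591e+00]
[35.48  9.59  7.48] [ 1.000e-03 -1.000e-03  1.591e+00]
```

Emit:
servo_tool:
  deltas:
    - [1, 3, 1, -4, 0, 0, 0.15]
    - [1, 8, 2, -5.5, 0, 0, 0.33]
    - [1, 13, 3.5, -5.5, 0, 0, 0.51]
    - [1, 18, 5, -5.5, 0, 0, 0.69]
    - [1, 23, 6.5, -5.5, 0, 0, 0.87]
    - [1, 28, 8, -5.5, 0, 0, 1.05]
    - [1, 33, 9, -5.5, 0, 0, 1.23]
    - [1, 35.5, 9.6, -5.5, 0, 0, 1.41]

```text
time: 30.8
ee_pos: [0.4585, -0.394, 0.2494]
orientation: [[-0.996, -0.084, 0.0], [-0.084, 0.996, -0.001], [-0.0, -0.001, -1.0]]
wrist_force: [-0.7, 0.5, -0.1]
finger_gap: 0.0853
grip_force: 0.0
```

Emit:
servo_tool:
  deltas:
    - [1, 0, 0, 0, 0, 0, 0.181]
    - [1, 0, 0, 0, 0, 0, 0.181]
    - [1, 0, 0, 1, 0, 0, 0.181]
    - [1, 0, 0, 3, 0, 0, 0.181]
    - [1, 0, 0, 5, 0, 0, 0.181]
    - [1, 0, 0, 5, 0, 0, 0.181]
    - [1, 0, 0, 5, 0, 0, 0.181]
    - [1, 0, 0, 5, 0, 0, 0.181]

```text
time: 31.8
ee_pos: [0.4602, -0.3916, 0.2001]
orientation: [[-0.996, 0.087, 0.001], [0.087, 0.996, -0.002], [-0.002, -0.001, -1.0]]
wrist_force: [-0.4, -0.2, 0.2]
finger_gap: 0.0854
grip_force: 0.0
```

```bash
python3 p.py '[[0.459,-0.391,0.118,175]]';  python3 - <<'E'
from h import *
grab('side','pics/s5.png');grab('top','pics/t5.png')
s=cv2.imread('pics/s5.png');t=cv2.imread('pics/t5.png')
o=np.zeros((600,800,3),np.uint8)
o[:340,:480]=cv2.resize(t[190:275,270:390],None,fx=4,fy=4,interpolation=2)
o[:520,480:800]=cv2.resize(s[180:310,310:390],None,fx=4,fy=4,interpolation=2)
o[340:600,:480]=cv2.resize(s[340:470,180:420],None,fx=2,fy=2,interpolation=2)
cv2.imwrite('pics/c6.png',o)
E
```

```text
t31.80 [ 0.4602 -0.3916  0.2001] psi 175.0 gap 0.0854
[0.14 0.06 8.21] [-0.001  0.002  0.   ]
```

View pics/c6.png

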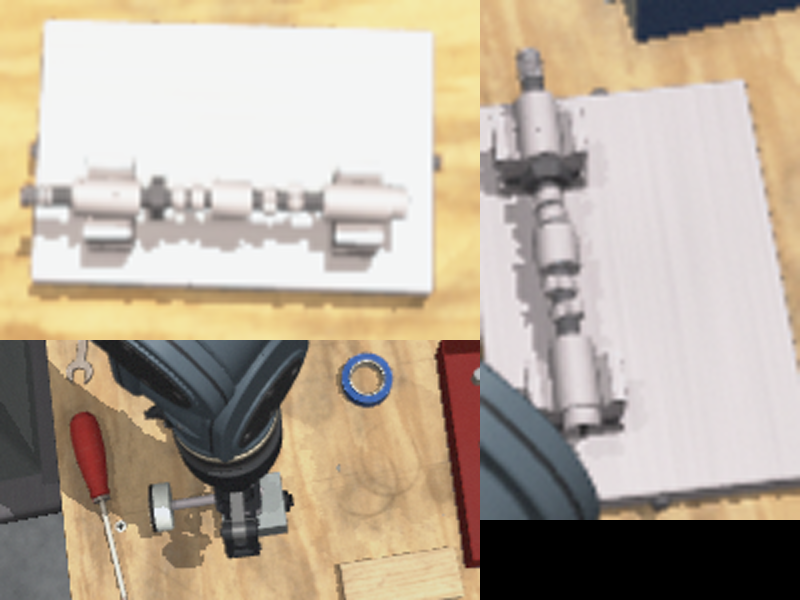

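Emit:
servo_tool:
  deltas:
    - [1, 0.1, 0, 1, 0, 0, 0]
    - [1, 0.1, 0, 3, 0, 0, 0]
    - [1, 0.1, 0, 5, 0, 0, 0]
    - [1, 0.1, 0, 7, 0, 0, 0]
    - [1, 0.1, 0, 8, 0, 0, 0]
    - [1, 0.1, 0, 8.1, 0, 0, 0]
    - [1, 0.1, 0, 8.1, 0, 0, 0]
    - [0, 0.1, 0, 8.1, 0, 0, 0]

```text
time: 32.9
ee_pos: [0.4592, -0.3918, 0.119]
orientation: [[-0.996, 0.088, 0.001], [0.088, 0.996, -0.002], [-0.002, -0.001, -1.0]]
wrist_force: [-0.4, -0.4, -0.6]
finger_gap: 0.0696
grip_force: 0.0
```

Emit:
servo_tool:
  deltas:
    - [0, 0, 0, 0, 0, 0, 0]
    - [0, 0, 0, 0, 0, 0, 0]
    - [0, 0, 0, 0, 0, 0, 0]
    - [0, 0, 0, 0, 0, 0, 0]
    - [0, 0, 0, 0, 0, 0, 0]
    - [0, 0, 0, 0, 0, 0, 0]
    - [0, 0, 0, 0, 0, 0, 0]
    - [0, 0, 0, 0, 0, 0, 0]

```text
time: 33.9
ee_pos: [0.459, -0.3912, 0.1181]
orientation: [[-0.996, 0.088, 0.001], [0.088, 0.996, -0.0], [-0.001, -0.0, -1.0]]
wrist_force: [2.1, 0.4, 2.3]
finger_gap: 0.0134
grip_force: 60.3
```

Emit:
servo_tool:
  deltas:
    - [0, 0, 0, 0, 0, 0, 0]
    - [0, 0, 0, -0.5, 0, 0, 0]
    - [0, 0, 0, -2, 0, 0, 0]
    - [0, 0, 0, -4, 0, 0, 0]
    - [0, 0, 0, -7, 0, 0, 0]
    - [0, 0, 0, -10, 0, 0, 0]
    - [0, 0, 0, -13, 0, 0, 0]
    - [0, 0, 0, -14, 0, 0, 0]

```text
time: 34.9
ee_pos: [0.459, -0.392, 0.2603]
orientation: [[-0.996, 0.088, 0.002], [0.088, 0.996, -0.003], [-0.002, -0.003, -1.0]]
wrist_force: [-0.4, -0.2, -5.3]
finger_gap: 0.0133
grip_force: 59.2
```

```bash
python3 p.py '[[0.655,-0.049,0.26,175.7]]';  python3 - <<'E'
from h import *
f=grab('side','pics/s6.png');t=grab('top','pics/t6.png')
a=[(270+x/4,190+y/4) for x,y in((232,199),(25,195),(408,201))]
print(onz(t,a,.074).round(4))
s=cv2.imread('pics/s6.png');t=cv2.imread('pics/t6.png')
o=np.zeros((600,800,3),np.uint8)
o[:600,:400]=cv2.resize(t[230:380,420:520],None,fx=4,fy=4,interpolation=2)
o[:600,400:800]=cv2.resize(s[320:470,230:330],None,fx=4,fy=4,interpolation=2)
cv2.imwrite('pics/c7.png',o)
E
```

```text
t34.90 [ 0.459  -0.392   0.2603] psi 175.0 gap 0.0133
[-1.651e+01  3.589e+01 -3.000e-02] [-0.003  0.002 -0.013]
[[ 0.5787 -0.0419  0.074 ]
 [ 0.5873  0.0824  0.074 ]
 [ 0.5723 -0.1474  0.074 ]]
```

View pics/c7.png

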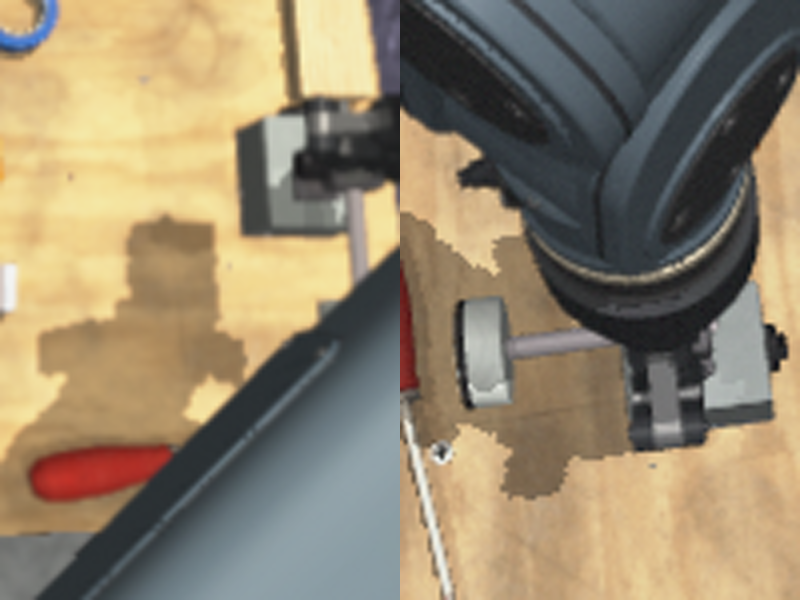

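Emit:
servo_tool:
  deltas:
    - [0, -1.5, 3, 0, 0, 0, 0]
    - [0, -4, 8, 0, 0, 0, 0]
    - [0, -6.5, 14, 0, 0, 0, 0]
    - [0, -9, 20, 0, 0, 0, 0]
    - [0, -11.5, 25.5, 0, 0, 0, 0]
    - [0, -14, 31, 0, 0, 0, -0.01]
    - [0, -15.8, 34.5, 0, 0, 0, -0.013]
    - [0, -16.5, 35.9, 0, 0, 0, -0.013]

```text
time: 36.0
ee_pos: [0.6546, -0.0451, 0.2546]
orientation: [[-0.997, 0.071, -0.005], [0.071, 0.997, 0.001], [0.005, 0.001, -1.0]]
wrist_force: [-0.4, -1.4, -7.0]
finger_gap: 0.0133
grip_force: 59.4
```

Emit:
servo_tool:
  deltas:
    - [0, 0, 0, 0, 0, 0, 0]
    - [0, 0, 0, 1, 0, 0, 0]
    - [0, 0, 0, 3, 0, 0, 0]
    - [0, 0, 0, 5, 0, 0, 0]
    - [0, 0, 0, 6, 0, 0, 0]
    - [0, 0, 0, 6, 0, 0, 0]
    - [0, 0, 0, 6, 0, 0, 0]
    - [0, 0, 0, 6, 0, 0, 0]

```text
time: 37.0
ee_pos: [0.6552, -0.0483, 0.1992]
orientation: [[-0.997, 0.075, 0.002], [0.075, 0.997, -0.0], [-0.002, -0.0, -1.0]]
wrist_force: [-0.4, 0.2, -6.6]
finger_gap: 0.0134
grip_force: 59.3
```

```bash
python3 p.py '[[0.6545,-0.0486,0.1485,175.7]]';  python3 - <<'E'
from h import *
f=grab('side','pics/s7.png');s=cv2.imread('pics/s7.png')
cv2.imwrite('pics/c8.png',cv2.resize(s[190:310,270:430],None,fx=5,fy=5,interpolation=2))
E
```

```text
t37.00 [ 0.6552 -0.0483  0.1992] psi 175.7 gap 0.0134
[ 0.08 -0.03  5.07] [-0.     0.002  0.   ]
```

View pics/c8.png

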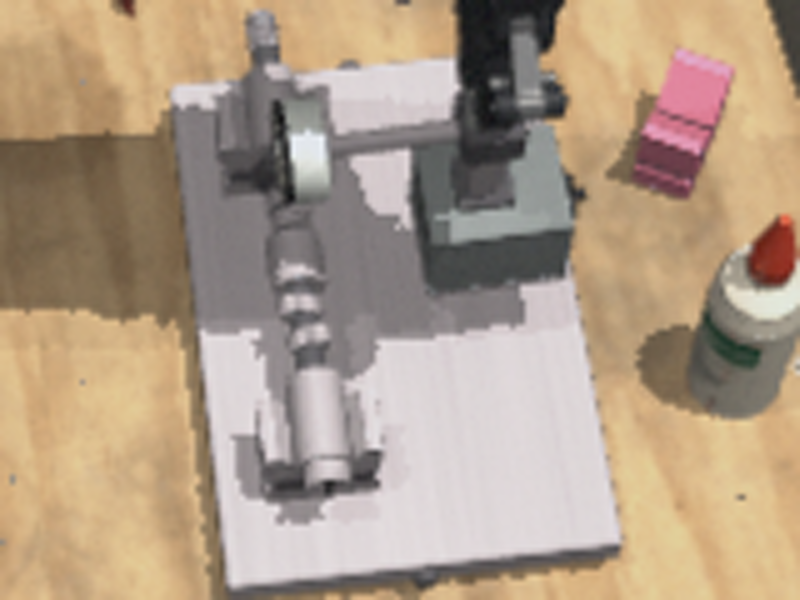

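Emit:
servo_tool:
  deltas:
    - [0, 0, 0, 1, 0, 0, 0]
    - [0, 0, 0, 2.5, 0, 0, 0]
    - [0, 0, 0, 3.7, 0, 0, 0]
    - [0, 0, 0, 4.4, 0, 0, 0]
    - [0, 0, 0, 4.8, 0, 0, 0]
    - [0, 0, 0, 4.9, 0, 0, 0]
    - [0, 0, 0, 4.9, 0, 0, 0]
    - [0, 0, 0, 4.9, 0, 0, 0]

```text
time: 38.05
ee_pos: [0.6549, -0.0482, 0.1496]
orientation: [[-0.997, 0.075, 0.001], [0.075, 0.997, -0.0], [-0.001, -0.0, -1.0]]
wrist_force: [-2.0, 0.9, -5.4]
finger_gap: 0.013
grip_force: 59.5
```

Run:
```python
from h import *
f=grab('side');print(onz(f,[(270+300/5,190+150/5)],.030+.096+.05).round(4))
s=r.state();print(s["ee_pos"],s["wrist_force"])
```

```text
[[ 0.5801 -0.0446  0.176 ]]
[ 0.65484549 -0.04818457  0.14944572] [-0.98100393 -0.12955182 -5.93729416]
```

Dial centre is at (0.580, -0.045), over the middle journal. I lower the last 1.5 mm.

Emit:
servo_tool:
  deltas:
    - [0, 0, 0, 0.05, 0, 0, 0]
    - [0, 0, 0, 0.1, 0, 0, 0]
    - [0, 0, 0, 0.12, 0, 0, 0]
    - [0, 0, 0, 0.12, 0, 0, 0]
    - [0, 0, 0, 0.12, 0, 0, 0]
    - [0, 0, 0, 0.12, 0, 0, 0]
    - [0, 0, 0, 0.12, 0, 0, 0]
    - [0, 0, 0, 0.12, 0, 0, 0]

```text
time: 39.1
ee_pos: [0.6548, -0.0481, 0.1481]
orientation: [[-0.997, 0.075, 0.001], [0.075, 0.997, -0.0], [-0.001, -0.0, -1.0]]
wrist_force: [0.6, 0.7, -1.4]
finger_gap: 0.0133
grip_force: 60.0
```

Emit:
servo_tool:
  deltas:
    - [0, 0, 0, 0.04, 0, 0, 0]
    - [0, 0, 0, 0.04, 0, 0, 0]
    - [0, 0, 0, 0.04, 0, 0, 0]
    - [0.6, 0, 0, 0.04, 0, 0, 0]
    - [0.6, 0, 0, 0.04, 0, 0, 0]
    - [0.6, 0, 0, 0.04, 0, 0, 0]
    - [0.6, 0, 0, 0.04, 0, 0, 0]
    - [0.6, 0, 0, 0.04, 0, 0, 0]

```text
time: 40.1
ee_pos: [0.6545, -0.0481, 0.1471]
orientation: [[-0.997, 0.075, 0.0], [0.075, 0.997, -0.0], [-0.0, -0.0, -1.0]]
wrist_force: [0.2, 1.1, -0.6]
finger_gap: 0.0513
grip_force: 0.0
```

Emit:
servo_tool:
  deltas:
    - [0.6, 0, 0, -1, 0, 0, 0]
    - [0.6, 0, 0, -3, 0, 0, 0]
    - [0.6, 0, 0, -6, 0, 0, 0]
    - [0.6, 0, 0, -10, 0, 0, 0]
    - [0.6, 0, 0, -12, 0, 0, 0]
    - [0.6, 3, -5, -12, 0, 0, 0]
    - [0.6, 6, -11, -12, 0, 0, 0]
    - [0.6, 10, -17, -12, 0, 0, 0]

```text
time: 41.1
ee_pos: [0.5501, -0.2005, 0.2681]
orientation: [[-0.997, 0.074, 0.002], [0.074, 0.997, -0.001], [-0.002, -0.001, -1.0]]
wrist_force: [-0.1, -0.5, -0.0]
finger_gap: 0.0514
grip_force: 0.0
```

Emit:
servo_tool:
  deltas:
    - [0.6, 3, -5, 0, 0, 0, 0]
    - [0.6, 6, -10, 0, 0, 0, 0]
    - [0.6, 9, -15, 0, 0, 0, 0]
    - [0.6, 9, -15, 0, 0, 0, 0]
    - [0.6, 9, -15, 0, 0, 0, 0]
    - [0.6, 9, -15, 0, 0, 0, 0]
    - [0.6, 9, -15, 0, 0, 0, 0]
    - [0.6, 9, -15, 0, 0, 0, 0]

```text
time: 42.1
ee_pos: [0.4504, -0.341, 0.2672]
orientation: [[-0.997, 0.073, -0.0], [0.073, 0.997, 0.0], [0.0, 0.0, -1.0]]
wrist_force: [0.4, 0.1, -0.1]
finger_gap: 0.0514
grip_force: 0.0
```

Run:
```python
from h import *
f=grab('side','pics/s8.png');t=grab('top','pics/t8.png');s=cv2.imread('pics/s8.png');t=cv2.imread('pics/t8.png')
o=np.zeros((600,800,3),np.uint8)
o[:600,:400]=cv2.resize(s[185:335,295:395],None,fx=4,fy=4,interpolation=2)
o[:400,400:]=cv2.resize(t[180:280,270:370],None,fx=4,fy=4,interpolation=2)
o[400:600,400:]=cv2.resize(t[270:370,270:470],None,fx=2,fy=2,interpolation=2)
cv2.imwrite('pics/c9.png',o);print(r.state()["ee_pos"])
```

```text
[ 0.45012468 -0.34128689  0.26713959]
```

View pics/c9.png

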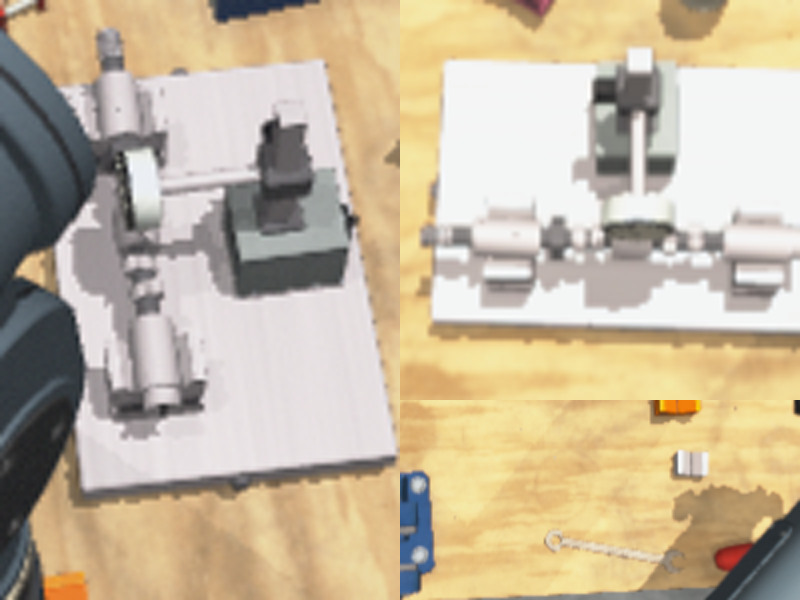

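The gauge stands on the far half with its dial over the middle journal at top px (329,234). The camshaft sits in both Vs with its nose to the left, and the odd block is unmoved at (416,302).

Run:
```python
from h import *
t=grab('top');a=onz(t,[(270+(638-400)/4,180+212/4)],.140)[0];p=onz(t,[(270+(640-400)/4,180+60/4)],.185)[0]
print(a,p)
if abs(a[1]+.043)<.007 and abs(p[1]+.0486)<.007: print(r.sign_off())
```

```text
[ 0.57930647 -0.04425004  0.14      ] [ 0.65456401 -0.04848182  0.185     ]
the job is handed in; nothing more can be done
None
```

The job is handed in, though no pass or fail result came back: both V-blocks stand on the near half of the plate with the camshaft in both Vs, nose left. The gauge stands behind it with its stylus over the middle journal (plunger reading not measured), the odd block is unmoved, and the gripper is clear of everything.

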